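# Fill the empty bay of the drying tray

### The arm

A 6-joint arm with a two-finger parallel gripper is mounted at the origin on the work surface. World frame = base frame: x ahead of the robot, y to its left, z up, the work surface at z = 0. Lengths are in mm, angles in rad, forces in N, time in s.
With the tool pointing down it reaches from about 350 to 975 mm from the base axis. Payload 7.1 kg.
Tool frame: the origin (TCP) lies between the finger pads; the fingertips stand 19 mm ahead of it and the grasp point (between the pads) is the TCP (ctrl.tcp_to_tips is the distance from the TCP to the fingertips, in mm); z points along the fingers, y is the line along which they close (so a half turn about z gives the same grasp; the last joint's range is limited). The gripper opens to 88 mm and grips with 3 to 60 N. Pads are 20 mm wide; open, the fingers measure 115 mm over their backs; the gripper's body (75 mm by 178 mm) begins 61 mm behind the grasp point.
Start: joints at [-1.207, 0.423, 1.63, -0, 1.089, -0.019], TCP at [233.466, -579.74, 241.675] pointing down, gripper open.
Joint ranges: [-3, 3], [-0.9, 2.11], [0.09, 2.58], [-1.31, 4.45], [0.11, 2.69], [-2.54, 2.54]. Speed limits (rad/s): [2.39, 2.39, 3.01, 3.14, 3.14, 3.14].

### API

Orientations are given as a rotation vector (axis times angle).
In Python, from workcell import status, optics, ctrl gives the robot as it stands. The module is installed in compiled form; this text tells all that it offers.
- The arm moves only by the shell command python3 -m inch 'ROWS'. ROWS is JSON, a list that holds one entry, the list of rows, each a list of 7 numbers: the shift along the tool's x, y, z in mm, then the turn, a rotation vector about the tool's x, y, z in rad, then the opening in per cent of the stroke, from 0 (shut) to 100 (fully open). A call has 1 to 20 rows; each row is the pose to reach, as a shift and turn from the pose commanded when the call began, along the tool's axes at that moment; what a row does not reach only later rows make up. A row lasts 1/10 s, in which the tool goes at most 50 mm and 8.59 degrees, less where a joint would pass 70% of its speed; a pose out of reach is approached as far as the arm can. A call with a gripper value outside its range is refused whole. The fingers move at their own pace and stop on an object; the grip force is fixed at half the most. Time passes only in rows, so rows that repeat a pose let the fingers close. It gives the time, the measured TCP pose, the force, the opening and the grip force at its end, in the units of the state.
- status.get_obs(): the state, without advancing time (a new reading comes with each control period).
- optics.get_image(name): name is "side" or "top" or "wrist"; returns a dict with "frame" (400x640x3 uint8, red, green, blue), "fx", "fy", "cx", "cy" (pixels), "rvec" (rotation vector, rad) and "tvec" (3), from world to camera coordinates, as OpenCV has them; the wrist camera has in their place "hand_eye" (4x4, takes a point from camera to tool coordinates, whose origin is the TCP and whose axes are the flange's). Camera axes: x right, y down, z forward; pixel columns grow to the right and rows downward; lengths in mm; the calibration is good to about 2 mm. A picture is of the moment at which its call begins: read the wrist's pose just before it. There is no depth.
- ctrl.close_job(): hands the job in; it is judged then, once.
The state is a dict: "t": time; "qpos": joint angles; "qvel": joint speeds; "joint_torque": joint torques, N m; "ee_pos": TCP position; "orientation": TCP orientation; "ft_force": force on the tool from outside, world axes, zero at the start; "moment": the same for the moment, N m; "width": finger opening in mm; "grasp_force": force on a finger pad.
Only numpy, scipy, OpenCV 4.12 (cv2) and the standard library are available. Lean on these libraries where they do the work, as an engineer would, in place of code of your own. Each camera call takes 0.05 s, during which the arm holds its last target. There are 200 camera calls.

### The job

Two of the three bays of the wooden drying tray already hold a plaster scroll bracket. Pick up the loose scroll bracket from the bench and set it down (do not drop it) upright in the middle of the bay that is empty, lying lengthwise the same way as its neighbours (either end forward). Leave the two brackets already in the tray where they are.

Things in the scene. Friction and masses are not known exactly. Their poses are not given: they have to be found in the camera images.
- bracket: Loose off-white scroll bracket standing on the bench right of the tray, 84 (x) by 46 (y) by 75 (z) mm, 0.24 to 0.4 kg. Origin: centre of underside, z up. Its y sides are flat and parallel: grip across them over the origin, 35 to 50 mm up (flat from x = -20 to +25 mm). Tall back at +x. A round grey rosette (76 mm wide) and a red-brown finial (50 mm foot, 46 mm high), 0.1 m or more off, are not needed.
- tray: Low open wooden tray fixed to the bench, 130 (x) by 330 (y) mm. Origin: centre of underside, on the bench. Floor 12 mm above it; walls and two dividers 8 mm thick, tops 26 mm above it. Three bays centred at y = -105, 0, +105 mm, x = 0 in its frame, each 114 (x) by 97 (y) mm inside. Exactly one is empty at the start; which one varies. The small white spot on its floor is only dust.
- cast_a: One of two plaster scroll brackets already in the tray; same shape, size, origin and axes as the loose one. It stands on the floor in the middle of one bay (which bay varies), its length along the tray's x. Not fixed.
- cast_b: The other bracket already in the tray, in another bay; otherwise as cast_a.
There are look-alikes about, which are no part of the job. What is shaped like the bracket but orange or pink is not meant.

How it is judged (in metres and radians):
At the end, for the whole second after the job is handed in: The loose bracket stands at rest and upright (within 7 degrees) on the floor of the bay that was empty, within 18 mm of the bay's centre along each tray axis, its length within 12 degrees of the tray's x axis (either way round); the other two brackets are within 15 mm of where they began ((y of bracket in the frame of tray between -0.123 and -0.087 m or y of bracket in the frame of tray between -0.018 and 0.018 m or y of bracket in the frame of tray between 0.087 and 0.123 m) and x of bracket in the frame of tray between -0.018 and 0.018 m and z of bracket in the frame of tray between 0.006 and 0.02 m and angle between bracket's own z axis and vertical below 0.12 rad and angle between the x axis of bracket and the x axis of tray, either way round below 0.22 rad and linear speed of bracket below 0.02 m/s and distance of each of cast_a, cast_b from where it was at the start of the episode below 0.015 m); the robot touches nothing.
It fails at once if a bracket already in the tray is moved more than 15 mm (distance of any of cast_a, cast_b from where it was at the start of the episode above 0.015 m).
It fails at once if the loose bracket is dropped: out of the fingers with its underside more than 45 mm above the bench (height (world z) of bracket above 0.045 m and contact force between bracket and the fingers below 0.05 N).
It also fails if it takes over 38 s, if anything falls off the work surface, if the arm or the gripper's body presses on something with over 40 N, if the wrist force passes 120 N, or if a joint passes its speed limit or range.

## Working session

There is one attempt and no reset: what is moved stays moved. The work goes in short steps, Python scripts to look and compute and a shell command to move; the robot and the scene stay as the last step left them, time stands still between calls to the robot, and variables do not carry over. Pictures are saved under pics/ and viewed, at most 10 in all, crops included, and the job is handed in when it is done.

```bash
mkdir -p pics
cat > h.py <<'E'
import numpy as np, cv2
from scipy.spatial.transform import Rotation as R
from workcell import status, optics, ctrl
def get(n,save=None):
    o=status.get_obs(); im=optics.get_image(n)
    if save: cv2.imwrite('pics/'+save,im['frame'][:,:,::-1])
    K=np.array([[im['fx'],0,im['cx']],[0,im['fy'],im['cy']],[0,0,1]])
    if n=='wrist':
        H=np.array(im['hand_eye']); T=np.eye(4); T[:3,:3]=R.from_rotvec(o['orientation']).as_matrix(); T[:3,3]=o['ee_pos']
        C=T@H; A,c=C[:3,:3],C[:3,3]
    else:
        A=R.from_rotvec(im['rvec']).as_matrix().T; c=-A@np.array(im['tvec'])
    return im['frame'],(K,A,c)
def ray(cam,uv,z):
    K,A,c=cam; uv=np.atleast_2d(uv).astype(float)
    d=(A@np.linalg.inv(K)@np.c_[uv,np.ones(len(uv))].T).T
    return c+d*((z-c[2])/d[:,2])[:,None]
def proj(cam,P):
    K,A,c=cam; p=(K@A.T@(np.atleast_2d(P)-c).T).T; return p[:,:2]/p[:,2:]
E
python3 - <<'E'
from h import *
o=status.get_obs();print(o)
for n in('top','side','wrist'):
    f,c=get(n,n+'0.png');print(n,c[2].round(),c[1].round(2).tolist(),c[0][0,0])
E
```

```text
{'t': 0.0, 'qpos': array([-1.20701595e+00,  4.23828556e-01,  1.63072267e+00,  2.57965941e-05,
        1.08856955e+00, -1.89481411e-02]), 'qvel': array([-5.21102323e-05, -1.40196749e-03,  1.36683091e-03,  1.61816126e-03,
        1.64411003e-03,  2.17294676e-04]), 'joint_torque': array([ 1.82709522e-03, -5.44607520e+01, -2.73665893e+01,  6.45264890e-02,
        2.27821857e-02, -1.35510340e-04]), 'ee_pos': array([ 233.27614679, -579.25209553,  240.89650118]), 'orientation': array([-3.08276670e+00, -5.97220423e-01,  3.76280570e-04]), 'ft_force': array([-0.18710639, -0.22159946, -0.91249267]), 'moment': array([-0.02608149, -0.05613705, -0.01560543]), 'grasp_force': 0.0, 'width': 87.86144512795498}
top [ 397.  -67. 1075.] [[0.02, -0.99, 0.11], [-1.0, -0.02, -0.01], [0.01, -0.11, -0.99]] 379.40458719307225
side [ 340. 1036.  791.] [[-0.99, -0.09, 0.14], [-0.17, 0.54, -0.82], [-0.01, -0.83, -0.55]] 460.6009961220333
wrist [ 294. -556.  384.] [[0.37, -0.9, -0.22], [-0.93, -0.36, -0.09], [-0.0, 0.24, -0.97]] 304.64607641580886
```

View pics/top0.png

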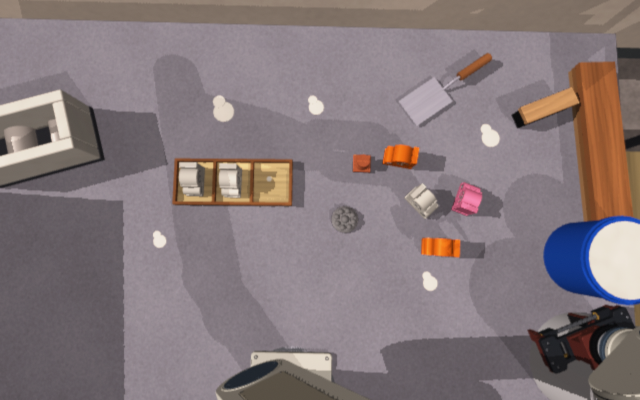

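View pics/side0.png

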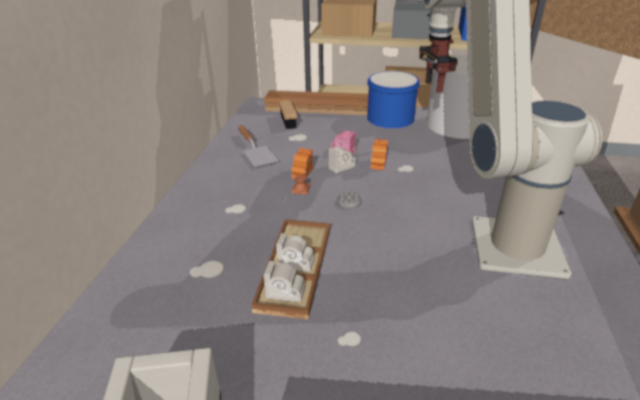

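Candidates in the top view: off-white bracket at (422,202), which matches the description; orange (401,156) and (441,247) and pink (467,200) are look-alikes; the tray casts are at (190,181) and (230,181). The rosette (344,219) and finial (362,163) are not needed. The right-hand bay at (271,182) is empty, which is the tray's −y end.

Run:
```python
from h import *
f,c=get('top')
cv2.imwrite('pics/crop.png',cv2.resize(f[140:270,330:500,::-1],None,fx=4,fy=4,interpolation=cv2.INTER_CUBIC))
print('loose~',ray(c,[422,202],40).round())
# tray: wood mask
hsv=cv2.cvtColor(f,cv2.COLOR_RGB2HSV); print(hsv[170,176],hsv[195,285],hsv[200,422],hsv[230,300])
m=((hsv[...,1]>70)&(hsv[...,0]<30)).astype(np.uint8); m[:, :160]=0;m[:,305:]=0;m[:150]=0;m[220:]=0
cs=max(cv2.findContours(m,0,2)[0],key=cv2.contourArea); r=cv2.minAreaRect(cs); print(r)
P=ray(c,cv2.boxPoints(r),26);print(P.round(1).tolist(),P.mean(0))
```

```text
loose~ [[ 523. -349.   40.]]
[ 11 174 116] [ 18 109 205] [ 16  29 226] [159  17 149]
((232.1599578857422, 181.66432189941406), (119.89445495605469, 46.914634704589844), 0.7742201685905457)
[[501.6, 341.2, 26.0], [634.0, 348.3, 26.0], [637.7, 11.6, 26.0], [504.9, 9.2, 26.0]] [569.56968054 177.58535016  26.        ]
```

View pics/crop.png

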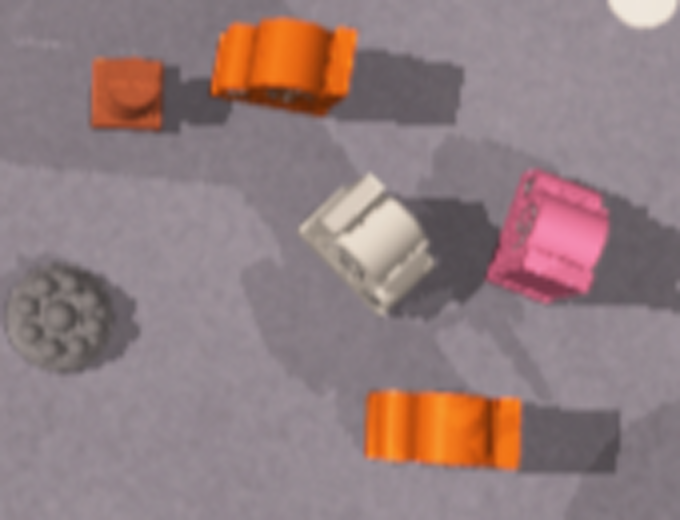

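The close crop confirms it: the off-white scroll bracket sits at the centre, and its length runs from upper-left (335,205) to lower-right (405,290). Orange and pink are rejected. Next I work out the shift to a spot above it.

```bash
cat >> h.py <<'E'
def shift(target,yang=None):
    o=status.get_obs(); M=R.from_rotvec(o['orientation']).as_matrix()
    s=M.T@(np.array(target)-o['ee_pos']); ya=np.degrees(np.arctan2(M[1,1],M[0,1]))
    w=None if yang is None else -np.radians((yang-ya+90)%180-90)
    print('t',o['t'],'pos',o['ee_pos'].round(1),'tool shift',s.round(1),'yang',round(ya,1),'turn z',w,'tilt',M[:,2].round(3),'w',o['width'],o['grasp_force'])
E
python3 -c "
from h import *
shift([523,-349,210],-50)"
```

```text
t 0.2 pos [ 233.4 -579.4  241.2] tool shift [ 354.7 -105.5   31.3] yang -68.1 turn z -0.3152935825487642 tilt [-0.     0.001 -1.   ] w 87.82706879099952 0.0
```

```bash
python3 -m inch '[[[40,-12,0,0,0,-0.05,100],[80,-24,0,0,0,-0.1,100],[120,-36,5,0,0,-0.15,100],[160,-48,10,0,0,-0.2,100],[200,-60,15,0,0,-0.25,100],[240,-72,20,0,0,-0.3,100],[280,-84,25,0,0,-0.315,100],[320,-96,31,0,0,-0.315,100],[355,-106,31,0,0,-0.315,100],[355,-106,31,0,0,-0.315,100],[355,-106,31,0,0,-0.315,100],[355,-106,31,0,0,-0.315,100],[355,-106,31,0,0,-0.315,100],[355,-106,31,0,0,-0.315,100]]]'
python3 - <<'E'
from h import *
f,c=get('wrist','w1.png'); shift([523,-349,210],-50)
print(proj(c,[[523,-349,40],[523,-349,0]]))
E
```

```text
t: 1.6
ee_pos: [522.3, -349.7, 210.8]
orientation: [2.953, 1.072, -0.0]
ft_force: [-0.1, 0.1, 0.3]
width: 87.7
grasp_force: 0.0
t 1.65 pos [ 522.5 -349.6  210.8] tool shift [ 0.8 -0.1  0.8] yang -50.1 turn z -0.0017897636151033925 tilt [ 0. -0. -1.] w 87.88602435436064 0.0
[[322.54420699 185.59111991]
 [322.63537189 178.818298  ]]
```

View pics/w1.png

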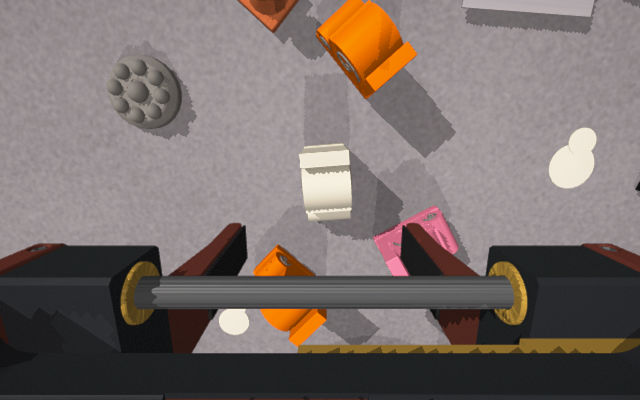

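The wrist view shows the white bracket at x 300–352, y 143–220, with its tall back towards the top of the image and turned by a few degrees. The pink look-alike's nearest corner is at (376,240), so I check finger clearance.

Run:
```python
from h import *
f,c=get('wrist'); o=status.get_obs(); M=R.from_rotvec(o['orientation']).as_matrix(); p=np.array(o['ee_pos'])
T=lambda uv,z:((ray(c,uv,z)-p)@M)[:,:2].round(1).tolist()
hsv=cv2.cvtColor(f,cv2.COLOR_RGB2HSV)
m=((hsv[...,2]>170)&(hsv[...,0]<40)&(hsv[...,1]<60)).astype(np.uint8); m[:,:270]=0;m[:,400:]=0;m[235:]=0;m[:120]=0
k=max(cv2.findContours(m,0,2)[0],key=cv2.contourArea);r=cv2.minAreaRect(k);print(r)
for y in range(146,222,8):
    x=np.where(m[y])[0]; 
    if len(x):print(y,x.min(),x.max())
print('top edge z75',T([[300,150],[349,145]],75),'z60',T([[302,185],[352,185]],60),'front z0..20',T([[307,219],[352,217]],10))
print('pink',T([[376,240]],75),T([[376,240]],0),T([[437,208]],75))
print('orange low',T([[278,246]],75),T([[278,246]],0),T([[252,275]],60))
print('orange up',T([[370,96]],0),'Mx',M[:,0],M[:,1])
```

```text
((324.84405517578125, 175.47352600097656), (62.27756118774414, 50.542999267578125), 85.60128784179688)
146 304 344
154 298 348
162 300 349
170 301 346
178 301 350
186 302 350
194 303 351
202 304 351
210 306 350
218 308 336
top edge z75 [[40.8, -20.4], [45.3, 23.9]] z60 [[5.4, -20.2], [5.4, 28.9]] front z0..20 [[-45.5, -18.6], [-43.1, 34.6]]
pink [[-46.2, 52.1]] [[-76.0, 65.9]] [[-13.8, 108.7]]
orange low [[-52.4, -43.7]] [[-83.9, -55.6]] [[-91.6, -74.8]]
orange up [[93.5, 52.2]] Mx [7.67083102e-01 6.41547749e-01 1.31168429e-05] [ 6.41547746e-01 -7.67083100e-01  9.08453178e-05]
```

```bash
python3 -m inch '[[[0,5,25,0,0,-0.07,100],[0,5,60,0,0,-0.07,100],[0,5,95,0,0,-0.07,100],[0,5,120,0,0,-0.07,100],[0,5,145,0,0,-0.07,100],[0,5,160,0,0,-0.07,100],[0,5,167,0,0,-0.07,100],[0,5,167,0,0,-0.07,100],[0,5,167,0,0,-0.07,100]]]'
python3 - <<'E'
from h import *
f,c=get('wrist','w2.png'); shift([523,-349,45],-46)
E
```

```text
t: 2.6
ee_pos: [527.0, -353.1, 44.6]
orientation: [2.912, 1.176, 0.001]
ft_force: [-0.9, 1.0, -0.7]
width: 87.5
grasp_force: 0.0
t 2.65 pos [ 527.1 -353.2   44.9] tool shift [-0.  -5.9 -0.1] yang -46.0 turn z -0.00023211238055072 tilt [ 0.002 -0.001 -1.   ] w 87.6133634355779 0.0
```

View pics/w2.png

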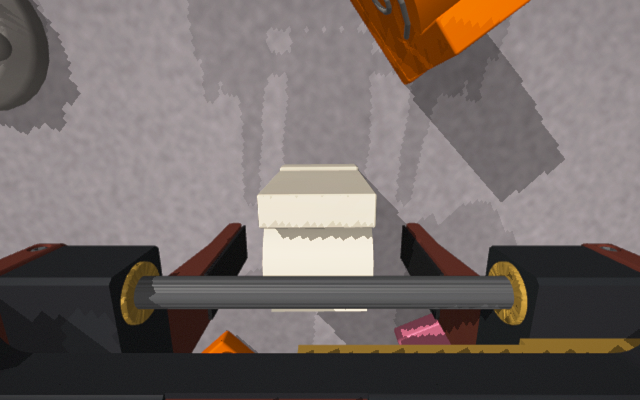

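The bracket is centred between the fingers and aligned (back edge at row 194, columns 258–376). I check its position along its length while closing.

```bash
python3 - <<'E'
from h import *
f,c=get('wrist'); o=status.get_obs(); M=R.from_rotvec(o['orientation']).as_matrix()
print(((ray(c,[[317,194]],75)-o['ee_pos'])@M).round(1),((ray(c,[[324,167]],0)-o['ee_pos'])@M).round(1))
E
python3 -m inch '[[[0,0,0,0,0,0,60],[0,0,0,0,0,0,45],[0,0,0,0,0,0,30],[0,0,0,0,0,0,30],[0,0,0,0,0,0,30],[0,0,0,0,0,0,30],[0,0,0,0,0,0,30],[0,0,0,0,0,0,30]]]'
```

```text
[[ 38.4  -1.7 -30. ]] [[38.2  1.1 45. ]]
t: 3.5
ee_pos: [526.1, -352.4, 43.6]
orientation: [-2.912, -1.176, 0.001]
ft_force: [-1.3, 0.3, 1.9]
width: 45.9
grasp_force: 30.0
```

```bash
python3 -m inch '[[[0,0,-10,0,0,0,30],[0,0,-30,0,0,0,30],[0,0,-55,0,0,0,30],[0,0,-80,0,0,0,30],[0,0,-105,0,0,0,30],[0,0,-125,0,0,0,30],[0,0,-140,0,0,0,30],[0,0,-145,0,0,0,30],[0,0,-145,0,0,0,30]]]'
python3 -c "
from h import *
shift([575,73,190],-89.4)"
```

```text
t: 4.4
ee_pos: [526.5, -352.8, 189.1]
orientation: [2.912, 1.176, 0.001]
ft_force: [-1.0, -1.2, -4.3]
width: 46.0
grasp_force: 30.0
t 4.4 pos [ 526.5 -352.8  189.1] tool shift [ 330.6 -272.6   -1.1] yang -46.0 turn z 0.7572955714508924 tilt [ 0.001 -0.001 -1.   ] w 45.95728114389072 29.99715730547905
```

```bash
python3 -m inch '[[[10,-8,0,0,0,0.03,30],[30,-25,0,0,0,0.07,30],[55,-45,0,0,0,0.13,30],[80,-66,0,0,0,0.19,30],[105,-87,0,0,0,0.25,30],[130,-107,0,0,0,0.31,30],[155,-128,0,0,0,0.37,30],[180,-148,0,0,0,0.43,30],[205,-169,0,0,0,0.49,30],[230,-190,0,0,0,0.55,30],[255,-210,0,0,0,0.61,30],[280,-231,0,0,0,0.67,30],[300,-248,0,0,0,0.72,30],[315,-260,0,0,0,0.757,30],[325,-268,0,0,0,0.757,30],[331,-273,0,0,0,0.757,30],[331,-273,0,0,0,0.757,30],[331,-273,0,0,0,0.757,30]]]'
python3 - <<'E'
from h import *
shift([575,73,190],-89.4)
f,c=get('wrist','w3.png')
a,b=np.array([1,-0.0+.0105]),np.array([-.0105,1]); C=np.array([569.6,177.6])
# predicted corners of the bay's inner top edge
P=[np.r_[C+a*x+b*(-105+y),26] for x,y in((57,48.5),(57,-48.5),(-57,-48.5))]; print(proj(c,P).round(1))
E
```

```text
t: 6.2
ee_pos: [574.7, 73.1, 188.4]
orientation: [3.141, 0.017, -0.001]
ft_force: [0.5, -0.8, -3.0]
width: 45.9
grasp_force: 30.0
t 6.2 pos [574.7  73.1 188.4] tool shift [ 0.3  0.1 -1.6] yang -89.4 turn z 0.0005678716769415236 tilt [-0.001 -0.    -1.   ] w 45.85797139612414 29.997145235538483
[[273.4 135.9]
 [372.2 136. ]
 [368.  244.4]]
```

View pics/w3.png

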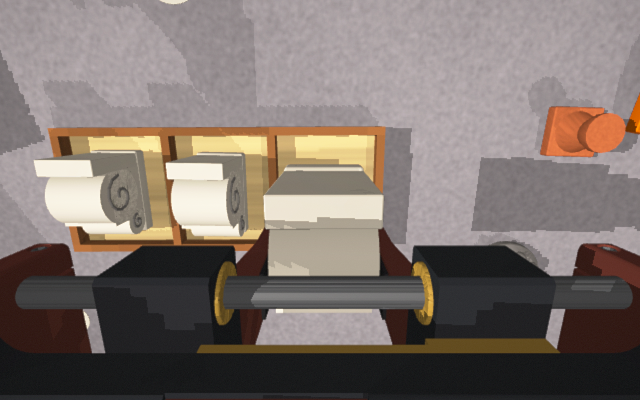

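The view shows the empty bay under the held bracket, inner far edge from (277,135) to (376,135), casts in the other two bays. The bay appears about 4 px right of the prediction, so I measure its edges.

Run:
```python
from h import *
f,c=get('wrist'); hsv=cv2.cvtColor(f,cv2.COLOR_RGB2HSV)
w=(hsv[...,0]<14)&(hsv[...,1]>120)
print('cols r145',np.where(w[145,30:420])[0]+30)
print('cols r238',np.where(w[238,380:400])[0]+380,np.where(w[235,60:90])[0]+60)
for u in (60,220,330,360): print(u,np.where(w[115:260,u])[0]+115)
```

```text
cols r145 [ 52  53  54  55  56  57  58  60  62  64  66  68  69 162 163 164 165 166
 167 168 169 170 171 173 174 268 269 270 271 272 274 275 375 376 377 379
 380 381 382 383]
cols r238 [380 381 382 383 384 385 386 387 388] [71 72 73 74 75 76 77 78 79 80 81 82 83 84 85 86 87]
60 [128 129 130 131 132 133 134 135 136 138 139 140 144 145 146 147 148 149
 150 151 152 153 154 155 244 245 246 247 248 249 250 251 252 253 254 255
 256 257 258 259]
220 [128 129 130 131 132 133 134 241 242 243 244 245]
330 [127 128 129 130 131 132 133 134]
360 [127 128 129 130 131 132 133 134]
```

Run:
```python
from h import *
f,c=get('wrist')
print(ray(c,[[275.5,145],[375.5,145],[325.5,145],[56,127.5],[330,127],[330,134.5],[220,240.5],[220,127.5]],26).round(1)[:,:2].tolist())
print(ray(c,[[323.5,227],[323.5,193]],189-45+75).round(1))
```

```text
[[618.5, 119.7], [619.6, 20.7], [619.0, 70.2], [633.1, 333.3], [636.4, 66.0], [629.3, 65.9], [517.1, 181.7], [634.8, 173.4]]
[[600.9  72.1 219. ]
 [614.4  72.2 219. ]]
```

```bash
python3 -m inch '[[[0,2.5,10,0,0,0,30],[0,2.5,30,0,0,0,30],[0,2.5,50,0,0,0,30],[0,2.5,70,0,0,0,30],[0,2.5,90,0,0,0,30],[0,2.5,105,0,0,0,30],[0,2.5,115,0,0,0,30],[0,2.5,122,0,0,0,30],[0,2.5,126,0,0,0,30],[0,2.5,128,0,0,0,30],[0,2.5,128,0,0,0,30],[0,2.5,128,0,0,0,30]]]'
```

```text
t: 7.55
ee_pos: [575.4, 71.2, 61.2]
orientation: [-3.141, -0.017, -0.002]
ft_force: [-0.1, 0.1, -4.3]
width: 46.0
grasp_force: 30.0
```

```bash
python3 -m inch '[[[0,0,1,0,0,0,30],[0,0,2,0,0,0,30],[0,0,3,0,0,0,30],[0,0,3,0,0,0,30],[0,0,3,0,0,0,30]]]'
python3 - <<'E'
from h import *
get('wrist','w4.png');shift([572,70,57],-89.4)
E
```

```text
t: 8.05
ee_pos: [574.9, 71.2, 57.6]
orientation: [-3.142, -0.017, 0.0]
ft_force: [-0.9, 0.3, -4.2]
width: 45.8
grasp_force: 30.0
t 8.1 pos [574.9  71.1  57.7] tool shift [-3.   1.1  0.7] yang -89.4 turn z 0.0002765279079695461 tilt [-0.  0. -1.] w 45.91300979659269 29.997147917747498
```

View pics/w4.png

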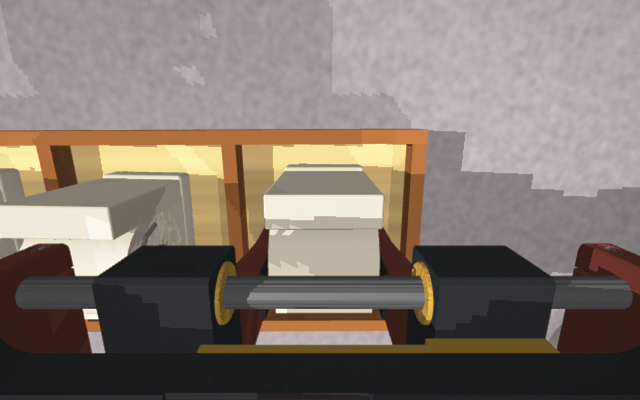

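The bracket is centred in its bay (inner walls at x≈243 and 405, bracket 264–383) and not yet touching. I lower it to contact.

```bash
python3 -m inch '[[[0,0,1,0,0,0,30],[0,0,1.5,0,0,0,30],[0,0,2,0,0,0,30],[0,0,2,0,0,0,30],[0,0,2,0,0,0,30]]]'
```

```text
t: 8.6
ee_pos: [574.9, 71.2, 55.7]
orientation: [-3.142, -0.017, 0.0]
ft_force: [0.7, 0.1, -3.4]
width: 45.7
grasp_force: 30.0
```

```bash
python3 -m inch '[[[0,0,0.5,0,0,0,30],[0,0,1,0,0,0,30],[0,0,1,0,0,0,30],[0,0,1,0,0,0,30]]]'
```

```text
t: 9.0
ee_pos: [575.0, 71.2, 55.6]
orientation: [-3.142, -0.017, -0.0]
ft_force: [-3.6, -1.1, 7.3]
width: 45.8
grasp_force: 30.0
```

Contact is made: the vertical force went from −3.4 to +7.3 N. I release partway and then retreat straight up.

```bash
python3 -m inch '[[[0,0,0,0,0,0,56],[0,0,0,0,0,0,65],[0,0,0,0,0,0,75],[0,0,0,0,0,0,75],[0,0,0,0,0,0,75],[0,0,0,0,0,0,75],[0,0,-5,0,0,0,75],[0,0,-20,0,0,0,75],[0,0,-40,0,0,0,75],[0,0,-65,0,0,0,75],[0,0,-90,0,0,0,75],[0,0,-115,0,0,0,75],[0,0,-135,0,0,0,75],[0,0,-145,0,0,0,75],[0,0,-145,0,0,0,75],[0,0,-145,0,0,0,75]]]'
python3 - <<'E'
from h import *
get('wrist','w5.png')
E
```

```text
t: 10.6
ee_pos: [574.6, 71.1, 199.5]
orientation: [3.142, 0.017, -0.0]
ft_force: [-0.3, 0.1, 0.1]
width: 65.4
grasp_force: 0.0
```

View pics/w5.png

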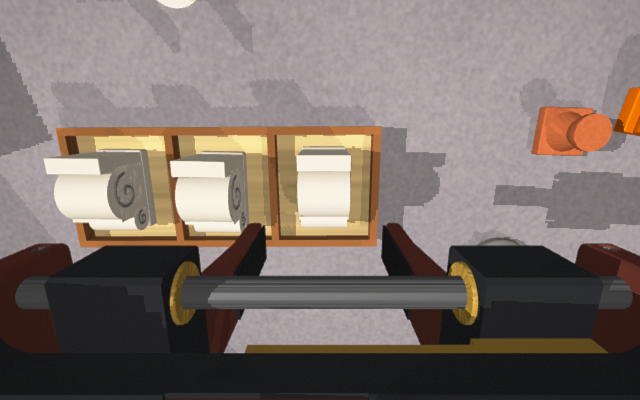

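The bracket stands upright in the middle of its bay (columns 298–350, bay walls 276–373), lined up with its undisturbed neighbours.

```bash
python3 -c "
from workcell import ctrl
print(ctrl.close_job())"
```

```text
the job is handed in; nothing more can be done
None
```

I set the loose bracket upright in the middle of the empty bay (the tray's −y end), lengthwise like its neighbours, which were not disturbed; the job was handed in at about 10.7 s, and no verdict was returned.

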